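# Turn the lazy Susan until the garlic roaster faces front

## Task

Turn the lazy Susan by pushing its scalloped rim with a fingertip until the garlic roaster (the dish with the domed, knobbed lid) stands at the front, squarely facing the middle of the small bamboo tray, and leave it there at rest. Push only the rim: do not touch, lift or shift the pots standing on the turntable, keep the roaster's lid on, and leave the tray, bowl and spatula on the counter where they are.

Things in the scene. Friction and masses are not known exactly. Their poses are not given: they have to be found in the camera images.
- platter: Turning top of the lazy Susan: bamboo platter 324 mm across, 22 mm thick, on a smaller fixed foot. Turns both ways without stops about its vertical axis with about 0.5 N at the rim; stops soon after it is let go. Origin on the axis at the underside, 20 mm above the counter (free air below the rim); x, y turn with it. Flat top 42 mm above the counter; outer radius 162 mm.
- notch (a point): Middle of one of six equal scallops (finger notches open to the outside) in the platter's rim, every 60 deg; this one on the platter's x axis, 153 mm from its axis, 31 mm above the counter. Each is 54 mm wide there, between upright rounded lobe ends (radius 9 mm, from 20 to 42 mm above the counter) that a fingertip can push along the arc; its floor is 144 mm from the axis.
- roaster: Dish of the garlic roaster: round terracotta ceramic, 100 mm across, 32 mm high, standing on the platter about 66 mm from its axis. Origin at the centre of its underside. It faces front when, seen from above, it lies on the line from the platter's axis to the middle of the tray (the tray's x axis), on the tray's side.
- roaster_lid: Domed terracotta lid with a small knob, loose on the roaster's dish; 101 mm across, its origin on its axis at its underside, 28 mm above the dish's underside; the knob's top is 91 mm above the platter.
- crock: Salt crock of the same terracotta, straight-sided, 90 mm across, with a flat bamboo lid 94 mm across, 63 mm high, loose on the platter across from the roaster, about 66 mm from the axis. Origin at the centre of its underside. Not to be touched.
- pinch_bowl: Small open steel bowl 80 mm across, 30 mm high, loose on the platter about 80 mm from the axis. Origin at the centre of its underside. Not to be touched.
- spice_jar: Glass spice jar with bamboo cap, 48 mm across, 85 mm high, loose on the platter about 80 mm from the axis. Origin at the centre of its underside. Not to be touched.
- tray: Small empty bamboo tray, 110 x 190 mm, 22 mm high, loose on the counter between the robot and the lazy Susan; it marks the front. Origin on the counter at the middle of its long edge next to the lazy Susan, z up; its x axis points straight to the platter's axis, 203 to 210 mm away; the tray reaches 110 mm to its -x and 95 mm to either side.
- tray_corner (a point): The tray's top left corner at that edge, 95 mm along its y axis from its origin, 22 mm above the counter.
- prep_bowl: Open steel prep bowl 136 mm across, 55 mm high, loose on the counter to the left. Origin at the centre of its underside. Leave it alone.
- spatula: Black silicone spatula, 288 mm long, 16 mm thick at the handle, blade 52 mm wide, lying on the counter to the right. Origin on the counter under its handle's front part. Leave it alone.
There are look-alikes about, which are no part of the job. What is shaped like the roaster but purple or turquoise is not meant.

How it is judged (in metres and radians):
At the end, for the whole second after the job is handed in: The roaster's centre is on the front side within 14 mm (about 12 degrees) of the line from the platter's axis to the tray's centre; the platter is at rest; the roaster is upright, 52 to 80 mm from the axis, its lid seated (within 8 mm); all else on the platter still stands on it (y of roaster in the frame of tray between -0.014 and 0.014 m and x of roaster in the frame of tray below 0.175 m and angular speed of platter below 0.05 rad/s and linear speed of roaster below 0.01 m/s and horizontal distance between roaster and platter between 0.052 and 0.08 m and angle between roaster's own z axis and vertical below 0.05 rad and horizontal distance between roaster and roaster_lid below 0.008 m and height (world z) of roaster between 0.0365 and 0.0485 m and height (world z) of roaster_lid between 0.0645 and 0.0765 m and height (world z) of crock between 0.0365 and 0.0485 m and height (world z) of pinch_bowl between 0.0365 and 0.0485 m and height (world z) of spice_jar between 0.0365 and 0.0485 m); the robot touches nothing.
It fails at once if the lazy Susan is pushed with the arm or the gripper's body instead of the fingers (contact force between the arm and platter above 1 N).
It fails at once if the robot touches something that stands on the lazy Susan (contact force between any of the fingers, the arm and roaster above 0.3 N or contact force between any of the fingers, the arm and roaster_lid above 0.3 N or contact force between any of the fingers, the arm and crock above 0.3 N or contact force between any of the fingers, the arm and pinch_bowl above 0.3 N or contact force between any of the fingers, the arm and spice_jar above 0.3 N).
It fails at once if something that stands on the lazy Susan is lifted by more than 10 mm or tipped (height (world z) of any of roaster, crock, pinch_bowl, spice_jar above 0.0525 m or height (world z) of roaster_lid above 0.0805 m or angle between any of roaster, roaster_lid, crock, pinch_bowl, spice_jar's own z axis and vertical above 0.25 rad).
It fails at once if something slides off its place on the lazy Susan (horizontal distance between any of roaster, roaster_lid, crock, pinch_bowl, spice_jar and platter above 0.1 m).
It fails at once if the tray is moved by more than 12 mm, or the prep bowl or the spatula by more than 20 mm (distance of any of tray, tray_corner from where it was at the start of the episode above 0.012 m or distance of any of prep_bowl, spatula from where it was at the start of the episode above 0.02 m).
It also fails if it takes over 53 s, if anything falls off the work surface, if the arm or the gripper's body presses on something with over 40 N, if the wrist force passes 120 N, or if a joint passes its speed limit or range.

## Robot

A 6-joint arm with a two-finger parallel gripper is mounted at the origin on the work surface. World frame = base frame: x ahead of the robot, y to its left, z up, the work surface at z = 0. Lengths are in mm, angles in degrees, forces in N, time in s.
With the tool pointing down it reaches from about 300 to 850 mm from the base axis. Payload 4.2 kg.
Tool frame: the origin (TCP) lies midway between the tips of the shut fingers; the grasp point (between the pads) lies 19 mm behind it; z points along the fingers, x is the direction in which the jaws open and shut, and the axes are right-handed (so a half turn about z gives the same grasp; the last joint's range is limited). The gripper opens to 91 mm and grips with 3 to 60 N. Pads are 32 mm wide; open, the fingers measure 118 mm over their backs; the gripper's body (76 mm by 178 mm) begins 60 mm behind the grasp point.
Start: joints at [-77.922, 18.312, 89.639, -0, 72.044, -1.146], TCP at [131.538, -559.772, 181.876] pointing down, gripper open.
Joint ranges: [-177.97, 177.97], [-48.28, 115.42], [12.27, 149.76], [-77.06, 257.06], [2.81, 150.46], [-146.56, 146.56]. Speed limits (degrees/s): [147.25, 147.25, 180, 180, 180, 180].

## Interface

Orientations are given as [roll, pitch, yaw] about the fixed x, y, z axes, in that order (R = Rz(yaw) Ry(pitch) Rx(roll)).
In Python, from workcell import env gives the robot as it stands. The module is installed in compiled form; this text tells all that it offers.
- The arm moves only by the tool drive_tool, never from a script. Its argument "series" is a list of rows, each a list of 3 entries, a list of its own where there are three numbers: the closure, from 0 (fully open) to 1 (shut), then the shift along the tool's x, y, z in mm, then the turn, a rotation vector about the tool's x, y, z in rad. In form: [[gripper, [dx, dy, dz], [rx, ry, rz]], ...]. A call has exactly 5 rows; each row is the pose to reach, as a shift and turn from the pose commanded when the call began, along the tool's axes at that moment; what a row does not reach only later rows make up. A row lasts 1/10 s, in which the tool goes at most 50 mm and 8.59 degrees, less where a joint would pass 70% of its speed; a pose out of reach is approached as far as the arm can. A call with a gripper value outside its range is refused whole. The fingers move at their own pace and stop on an object; "squeeze" is the grip in N (left out, the last holds). Time passes only in rows, so rows that repeat a pose let the fingers close, or fill a call up. It gives the time, the measured TCP pose, the force and the opening at its end, in the units of the state.
- env.state(): the state, without advancing time (a new reading comes with each control period).
- env.grab_frame(name): name is "scene" or "top" or "wrist"; returns a dict with "image" (400x640x3 uint8, red, green, blue), "K" (3x3 intrinsics, pixels), "origin" and "orientation" of the camera in the world. Camera axes: x right, y down, z forward; pixel columns grow to the right and rows downward; lengths in mm; the calibration is good to about 2 mm. A picture is of the moment at which its call begins. There is no depth.
- env.job_done(): hands the job in, once; it reports no verdict.
The state is a dict: "time_s": time; "qpos": joint angles; "qvel": joint speeds; "effort": joint torques, N m; "ee_pos": TCP position; "ee_rot": TCP orientation; "force": force on the tool from outside, world axes, zero at the start; "torque": the same for the moment, N m; "gripper_width": finger opening in mm.
Only numpy, scipy, OpenCV 4.12 (cv2) and the standard library are available. Lean on these libraries where they do the work, as an engineer would, in place of code of your own. Each camera call takes 0.05 s, during which the arm holds its last target.

## Working session

There is one attempt and no reset: what is moved stays moved. The work goes in short steps, Python scripts to look and compute and a tool call to move; the robot and the scene stay as the last step left them, time stands still between calls to the robot, and variables do not carry over. Pictures are saved under pics/ and viewed, and the job is handed in when it is done.

Besides the shell and the picture viewer there is one more tool, called after "Request:" as name(argument=value, ...) on one line, values as JSON. drive_tool: Moves the arm, as the interface text tells. Its arguments: {"type":"object","properties":{"series":{"type":"array","items":{"type":"array"}},"squeeze":{"type":"number"}},"required":["series"]}

```bash
mkdir -p pics; cat > h.py <<'E'
import numpy as np, cv2
from workcell import env
def cam(n,fn=None):
    f=env.grab_frame(n)
    if fn: cv2.imwrite('pics/'+fn,f['image'][:,:,::-1])
    return f
E
python3 - <<'E'
from h import *
import pickle
fs={}
for n in('scene','top','wrist'):
    f=cam(n,n+'0.png');fs[n]=f;print(n,f['K'],f['origin'],f['orientation'])
pickle.dump(fs,open('f0.pkl','wb'))
print(env.state())
E
```

```text
scene [[438.1701091    0.         321.95259983]
 [  0.         438.1701091  200.33197313]
 [  0.           0.           1.        ]] [1627.19578638 -186.70486204  781.72114513] [-122.8672473    -1.03550941   80.16409611]
top [[497.06548322   0.         323.70102231]
 [  0.         497.06548322 194.99698705]
 [  0.           0.           1.        ]] [ 429.95784213   16.32452945 1733.84216394] [-175.79998183    0.64283799  -90.87842822]
wrist [[335.9092463    0.         321.38063539]
 [  0.         335.9092463  197.36936509]
 [  0.           0.           1.        ]] [ 199.80078936 -542.50030298  383.69615917] [ 1.65582820e+02  7.45680305e-02 -7.67332811e+01]
{'time_s': 0.15, 'qpos': array([-7.79205458e+01,  1.83439592e+01,  8.96883834e+01,  4.95712747e-04,
        7.20456867e+01, -1.14428772e+00]), 'qvel': array([-0.09419924, -0.1920483 , -0.17839338,  0.04662703,  0.00412371,
       -0.12534271]), 'effort': array([-3.58411216e-05, -4.12773514e+01, -2.32154346e+01,  7.27800722e-02,
        4.33740055e-02, -8.85729992e-05]), 'ee_pos': array([ 131.46604244, -559.34104413,  181.2194461 ]), 'ee_rot': array([-1.79997970e+02,  7.80042776e-02, -7.67764098e+01]), 'force': array([-1.09787955, -0.38410467, -0.93617481]), 'torque': array([ 0.00363406,  0.03306652, -0.00663756]), 'gripper_width': 91.24579482808078}
```

View pics/top0.png

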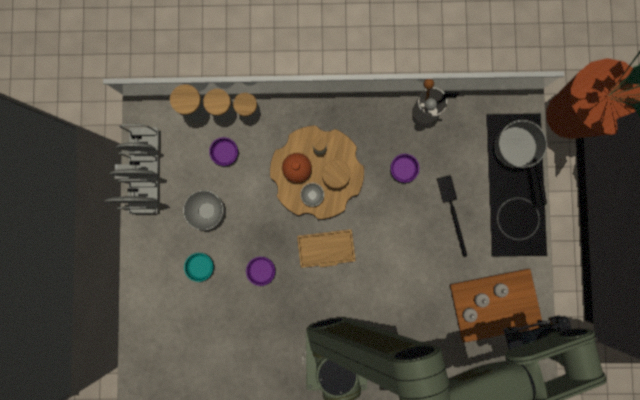

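View pics/scene0.png

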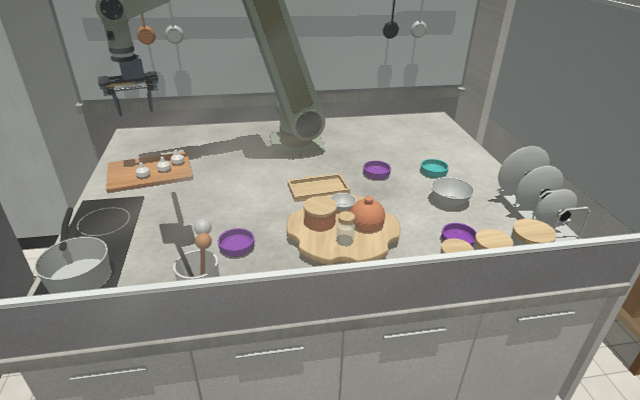

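```bash
python3 -c "
import cv2
i=cv2.imread('pics/top0.png');cv2.imwrite('pics/top0c.png',cv2.resize(i[30:230,200:460],None,fx=3,fy=3,interpolation=2))"
```

```text
(no output)
```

View pics/top0c.png

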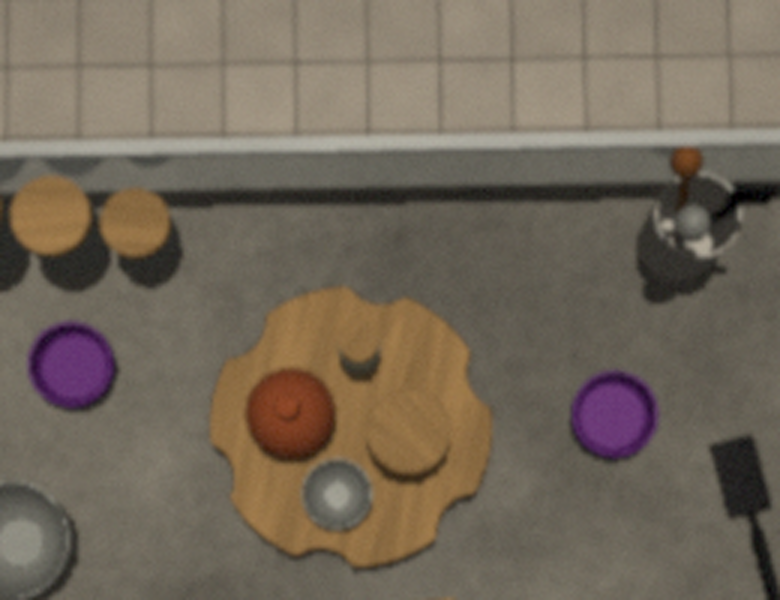

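Top view: the red-brown domed, knobbed dish on the platter is at (297,168). Look-alikes are the purple dishes at (224,152), (404,168) and (261,270), and the turquoise one at (199,267). The bamboo-lidded crock is at (336,174). The close crop shows dome and knob at crop (290,412), so that is the roaster. Next I measure.

```bash
cat >> h.py <<'E'
from scipy.spatial.transform import Rotation as Ro
from scipy.optimize import least_squares
def px2w(f,uv,z):
    uv=np.atleast_2d(np.asarray(uv,float)); R=Ro.from_euler('xyz',f['orientation'],degrees=True).as_matrix()
    d=np.c_[uv,np.ones(len(uv))]@np.linalg.inv(f['K']).T@R.T
    o=np.asarray(f['origin']); return (o+d*((z-o[2])/d[:,2])[:,None])[:,:2]
def w2px(f,p):
    R=Ro.from_euler('xyz',f['orientation'],degrees=True).as_matrix()
    c=(np.atleast_2d(p)-f['origin'])@R; q=c@f['K'].T; return q[:,:2]/q[:,2:]
def contour(f,lo,hi,box):
    x0,y0,x1,y1=box
    m=cv2.inRange(cv2.cvtColor(f['image'],cv2.COLOR_RGB2HSV),lo,hi)
    mm=np.zeros_like(m);mm[y0:y1,x0:x1]=m[y0:y1,x0:x1]
    c=max(cv2.findContours(mm,cv2.RETR_EXTERNAL,cv2.CHAIN_APPROX_NONE)[0],key=cv2.contourArea)
    return c,c[:,0,:].astype(float)
# scallop model: rim radius vs angle
def rim(phi):
    a=(phi+np.pi/6)%(np.pi/3)-np.pi/6
    return a
E
python3 - <<'E'
from h import *
import pickle
fs=pickle.load(open('f0.pkl','rb'));f=fs['top']
im=f['image'];hsv=cv2.cvtColor(im,cv2.COLOR_RGB2HSV)
for n,u in dict(plat=(300,200),counter=(250,230),tray=(325,250),roast=(297,168)).items(): print(n,hsv[u[1],u[0]])
c,p=contour(f,(5,70,60),(30,255,255),(262,120,372,224))
v=im[:,:,::-1].copy();cv2.drawContours(v,[c],-1,(0,255,0),1)
ct,pt=contour(f,(5,60,50),(30,255,255),(285,224,370,275))
cv2.drawContours(v,[ct],-1,(0,0,255),1)
cv2.imwrite('pics/cnt.png',cv2.resize(v[110:280,250:390],None,fx=3.5,fy=3.5,interpolation=0))
w=px2w(f,p,42)
# circle on lobes
def circ(w,R):
    s=least_squares(lambda q:np.hypot(*(w-q).T)-R,w.mean(0),loss='soft_l1',f_scale=2).x; return s
c0=w.mean(0)
for _ in range(10):
    r=np.hypot(*(w-c0).T); c0=circ(w[r>155],162)
r=np.hypot(*(w-c0).T);print('center',c0,np.percentile(r,[2,25,50,75,98]))
ph=np.degrees(np.arctan2(*(w-c0).T[::-1]))
print('notch phase mod60', np.degrees(np.angle(np.sum((162-r)*np.exp(6j*np.radians(ph)))))/6)
rp=px2w(f,[[297,168]],100);print('roaster approx',rp)
cr,pr=contour(f,(0,150,40),(9,255,255),(262,120,372,224));cen,rad=cv2.minEnclosingCircle(cr);print(cen,rad,px2w(f,[cen],75))
rc=px2w(f,[cen],75)[0]-c0;print('roaster polar',np.hypot(*rc),np.degrees(np.arctan2(rc[1],rc[0])))
rect=cv2.minAreaRect(ct);print(rect);b=px2w(f,cv2.boxPoints(rect),22);print(b,b.mean(0)); 
tm=b.mean(0)-c0;print('tray dir',np.hypot(*tm),np.degrees(np.arctan2(tm[1],tm[0])))
for n,u,z in[('crock',(336,174),105),('pinch',(312,195),60),('spice',(320,147),127)]:
    q=px2w(f,[u],z)[0]; print(n,q,np.hypot(*(q-c0)),np.degrees(np.arctan2(*(q-c0)[::-1])))
E
```

```text
plat [ 17 125 139]
counter [21 41 99]
tray [ 17 133 150]
roast [  9 190 110]
center [635.40343109  56.78013637] [144.16961725 151.81290459 160.65464215 162.39294963 163.90741574]
notch phase mod60 -11.597981198752658
roaster approx [[641.26685366 119.848153  ]]
(296.7233581542969, 168.04568481445312) 14.30736255645752 [[644.36116459 122.3645041 ]]
roaster polar 66.19327971779897 82.22247476293937
((325.85382080078125, 248.83079528808594), (35.846031188964844, 56.80790710449219), 82.87498474121094)
[[421.2234545  132.7549343 ]
 [442.39068574 -61.23837243]
 [320.91184403 -74.05711891]
 [299.82856022 118.90512164]] [371.08863612  29.09114115]
tray dir 265.76115459689584 -174.01964194326388
crock [618.56047548  -8.82486416] 67.7325715476817 -104.39873367297422
pinch [553.78717115  72.73755235] 83.16160779116723 168.9372233692461
spice [705.53591052  42.21623491] 71.6287086067119 -11.731459013146276
```

View pics/cnt.png

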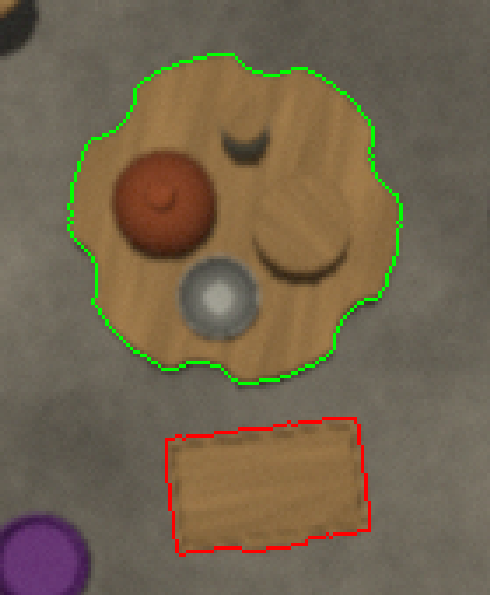

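Request:
drive_tool(series=[[1, [-34, -29, 0], [0, 0, 0]], [1, [-68, -58, 0], [0, 0, 0]], [1, [-102, -87, 0], [0, 0, 0]], [1, [-136, -116, 0], [0, 0, 0]], [1, [-170, -145, 0], [0, 0, 0]]], squeeze=20)

```text
time_s: 0.65
ee_pos: [234.2, -359.3, 181.7]
ee_rot: [-180.0, 0.0, -76.8]
force: [0.6, -0.7, 0.6]
gripper_width: 54.0
```

Request:
drive_tool(series=[[1, [-34, -29, 0], [0, 0, 0]], [1, [-68, -58, 0], [0, 0, 0]], [1, [-102, -87, 0], [0, 0, 0]], [1, [-136, -116, 0], [0, 0, 0]], [1, [-170, -145, 0], [0, 0, 0]]])

```text
time_s: 1.15
ee_pos: [336.4, -160.7, 181.9]
ee_rot: [-180.0, -0.0, -76.8]
force: [1.5, -0.4, -0.8]
gripper_width: 14.0
```

Request:
drive_tool(series=[[1, [-34, -29, 0], [0, 0, -0.14]], [1, [-68, -58, 0], [0, 0, -0.28]], [1, [-102, -87, 0], [0, 0, -0.42]], [1, [-136, -116, 0], [0, 0, -0.56]], [1, [-170, -145, 0], [0, 0, -0.7]]])

```text
time_s: 1.65
ee_pos: [438.7, 38.1, 181.8]
ee_rot: [180.0, -0.0, -36.3]
force: [1.6, -0.6, -0.8]
gripper_width: 0.3
```

Request:
drive_tool(series=[[1, [-8, -48, 0], [0, 0, -0.14]], [1, [-16, -96, 0], [0, 0, -0.28]], [1, [-24, -144, 0], [0, 0, -0.42]], [1, [-32, -192, 0], [0, 0, -0.56]], [1, [-40, -240, 0], [0, 0, -0.7]]])

```text
time_s: 2.15
ee_pos: [550.0, 254.5, 181.4]
ee_rot: [180.0, 0.0, 3.8]
force: [0.9, -0.4, 0.1]
gripper_width: 0.3
```

```bash
python3 - <<'E'
from h import *
cam('wrist','w1.png');print(env.state()['ee_pos'],env.state()['ee_rot'],env.state()['qpos'])
E
```

```text
[553.61265706 261.60708459 180.49810731] [-179.66052012   -0.21372429    4.16934219] [24.06864633 21.55468328 84.92578174  0.25744972 73.2031837  19.82495382]
```

View pics/w1.png

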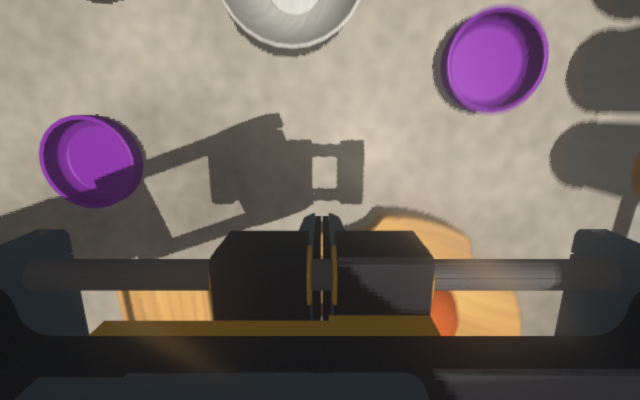

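```bash
python3 - <<'E'
from h import *
import pickle
for i in range(3):
    s=env.state();print(s['ee_pos'],s['ee_rot'],s['time_s'])
    cam('wrist')
f=pickle.load(open('f0.pkl','rb'))['top']
print(px2w(f,[[204,210]],55),px2w(f,[[224,152]],30))
E
```

```text
[553.61265706 261.60708459 180.49810731] [-179.66052012   -0.21372429    4.16934219] 2.2
[551.44665527 257.60710344 180.26891372] [-1.79896478e+02 -2.97300045e-02  3.77112741e+00] 2.25
[549.90374492 254.70136444 180.34982687] [1.79964758e+02 9.10401081e-02 3.58626836e+00] 2.3
[[509.1113405  439.62818996]] [[710.41014495 376.87947036]]
```

Request:
drive_tool(series=[[1, [7, -11, 40], [0, 0, -0.13]], [1, [14, -22, 80], [0, 0, -0.26]], [1, [14, -22, 120], [0, 0, -0.26]], [1, [14, -22, 150], [0, 0, -0.26]], [1, [14, -22, 154], [0, 0, -0.26]]])

```text
time_s: 2.85
ee_pos: [558.6, 272.3, 24.1]
ee_rot: [179.9, 0.5, 18.2]
force: [-1.3, 0.8, 0.0]
gripper_width: -0.0
```

```bash
python3 - <<'E'
from h import *
cam('top');cam('top');f=cam('top','t2.png');s=env.state();print(s['ee_pos'],s['ee_rot'],s['qpos'])
i=cv2.imread('pics/t2.png');cv2.imwrite('pics/t2c.png',cv2.resize(i[80:280,200:400],None,fx=3,fy=3,interpolation=2))
cam('wrist','w2.png')
E
```

```text
[562.98413568 274.89344837  29.37583114] [-1.79996848e+02 -1.10400355e-01  1.82588473e+01] [ 2.49792853e+01  2.99550257e+01  9.43624549e+01 -1.18676542e-02
  5.55725093e+01  6.72713511e+00]
```

View pics/t2c.png

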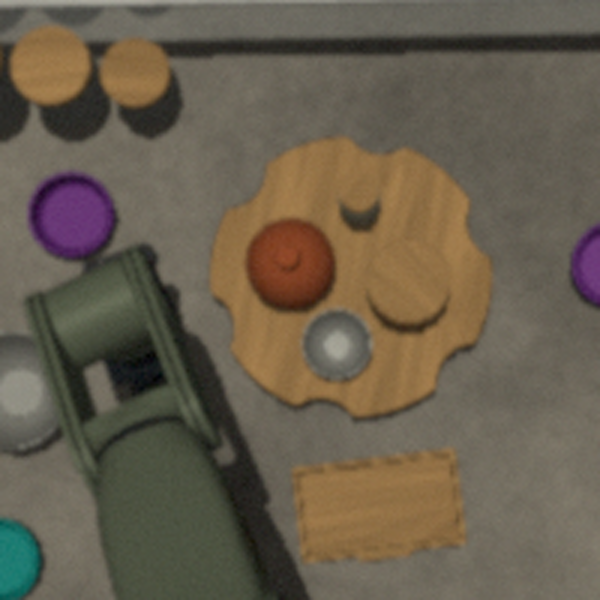

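View pics/w2.png

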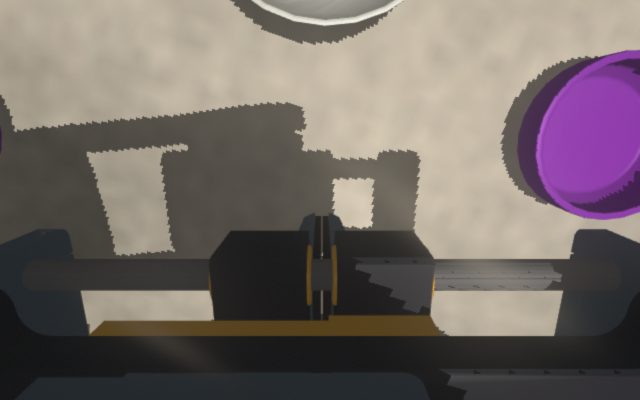

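Request:
drive_tool(series=[[1, [0, 20, 2], [0, 0, 0]], [1, [0, 36, 2], [0, 0, 0]], [1, [0, 50, 2], [0, 0, 0]], [1, [0, 60, 2], [0, 0, 0]], [1, [0, 66, 2], [0, 0, 0]]])

```text
time_s: 3.55
ee_pos: [583.6, 211.7, 26.3]
ee_rot: [180.0, -0.0, 18.3]
force: [-0.8, -0.1, -0.7]
gripper_width: 0.4
```

```bash
python3 - <<'E'
from h import *
cam('scene');cam('scene');f=cam('scene','s3.png');s=env.state();print(s['ee_pos'],s['ee_rot'],s['force'])
i=cv2.imread('pics/s3.png');cv2.imwrite('pics/s3c.png',cv2.resize(i[130:280,270:470],None,fx=4,fy=4,interpolation=2))
E
```

```text
[583.10222704 212.53440292  25.87043625] [-1.79988178e+02 -2.08018027e-03  1.82851560e+01] [ 0.16327425  0.27086949 -0.94705313]
```

View pics/s3c.png

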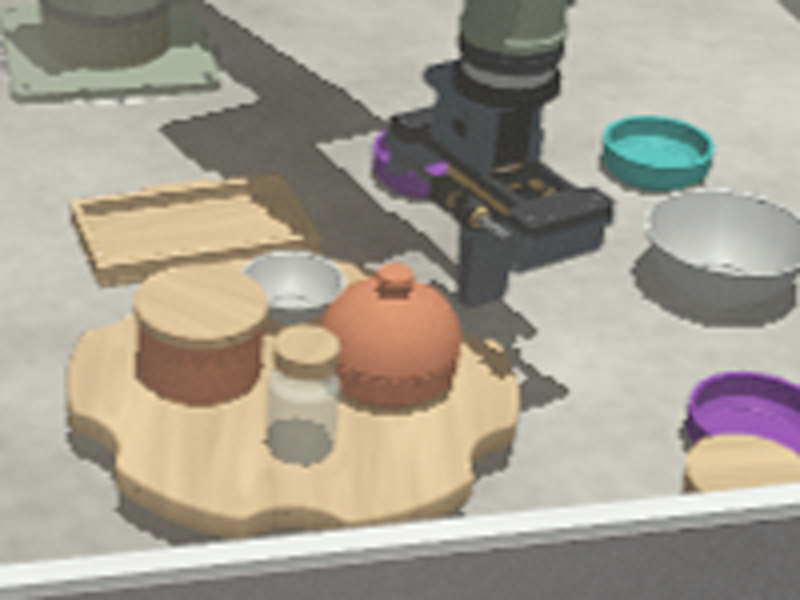

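Request:
drive_tool(series=[[1, [-2.9, 0, 0], [0, 0, -0.0175]], [1, [-5.7, 0.1, 0], [0, 0, -0.035]], [1, [-8.6, 0.2, 0], [0, 0, -0.0525]], [1, [-11.4, 0.4, 0], [0, 0, -0.07]], [1, [-14.3, 0.6, 0], [0, 0, -0.0875]]])

```text
time_s: 4.2
ee_pos: [569.3, 207.8, 25.8]
ee_rot: [180.0, 0.0, 23.4]
force: [0.8, -0.0, -0.6]
gripper_width: 0.5
```

Request:
drive_tool(series=[[1, [-2.9, 0, 0], [0, 0, -0.0175]], [1, [-5.7, 0.1, 0], [0, 0, -0.035]], [1, [-8.6, 0.2, 0], [0, 0, -0.0525]], [1, [-11.4, 0.4, 0], [0, 0, -0.07]], [1, [-14.3, 0.6, 0], [0, 0, -0.0875]]])

```text
time_s: 4.7
ee_pos: [556.5, 201.3, 25.8]
ee_rot: [180.0, -0.0, 28.4]
force: [-0.2, -1.2, 0.2]
gripper_width: 0.2
```

```bash
cat >> h.py <<'E'
C0=np.array([635.4,56.8])
def chk(nm):
    f=cam('top',nm+'.png');s=env.state();d=s['ee_pos'][:2]-C0
    print('t',s['time_s'],'tip r,phi',np.hypot(*d),np.degrees(np.arctan2(d[1],d[0]))%360,'z',s['ee_pos'][2],'rot',s['ee_rot'],'F',s['force'],'q6',s['qpos'][5])
    cr,pr=contour(f,(0,150,40),(9,255,255),(262,120,372,224))
    cen,rad=cv2.minEnclosingCircle(cr);rc=px2w(f,[cen],75)[0]-C0
    print('roaster px',cen,rad,'r,phi',np.hypot(*rc),np.degrees(np.arctan2(rc[1],rc[0]))%360)
    i=cv2.imread('pics/'+nm+'.png');cv2.imwrite('pics/'+nm+'c.png',cv2.resize(i[80:280,200:400],None,fx=3,fy=3,interpolation=2))
E
python3 -c "
from h import *
chk('t4')"
```

```text
t 4.75 tip r,phi 164.70595229799173 118.83822101187435 z 25.77519420186684 rot [-1.79999881e+02  4.84198077e-02  2.84657063e+01] F [-0.24507127 -0.2952912   0.23197862] q6 -9.68502344786007
roaster px (296.2154235839844, 168.16798400878906) 14.163299560546875 r,phi 67.8221241933307 82.73565346240198
```

View pics/t4c.png

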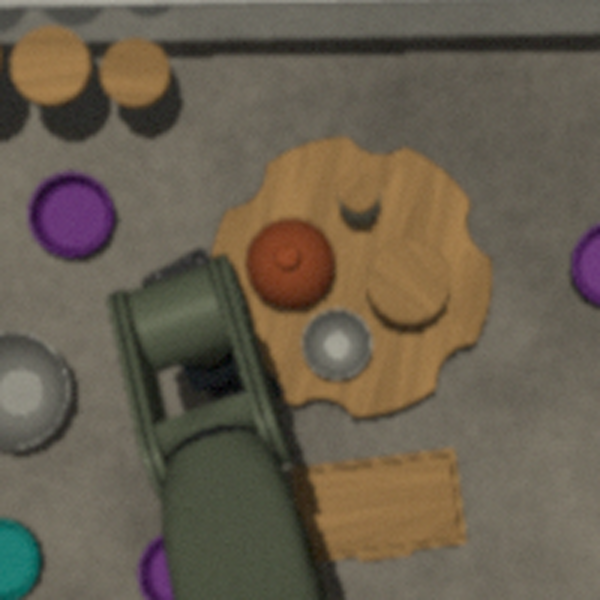

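Request:
drive_tool(series=[[1, [-2.9, 0, 0], [0, 0, -0.0175]], [1, [-5.7, 0.1, 0], [0, 0, -0.035]], [1, [-8.6, 0.2, 0], [0, 0, -0.0525]], [1, [-11.4, 0.4, 0], [0, 0, -0.07]], [1, [-14.3, 0.6, 0], [0, 0, -0.0875]]])

```text
time_s: 5.25
ee_pos: [544.2, 194.0, 25.8]
ee_rot: [180.0, 0.0, 33.5]
force: [-0.3, 0.1, 1.4]
gripper_width: 0.5
```

```bash
python3 -c "
from h import *
chk('t5')"
```

```text
t 5.3 tip r,phi 164.80523081975136 123.82701914095432 z 25.76613150622869 rot [-1.79997938e+02  4.96415058e-02  3.34811334e+01] F [-0.11532613  1.24503355 -0.23812653] q6 -14.996231653841766
roaster px (296.4486083984375, 167.8426055908203) 14.057615280151367 r,phi 67.17963942055084 81.72916075345094
```

View pics/t5c.png

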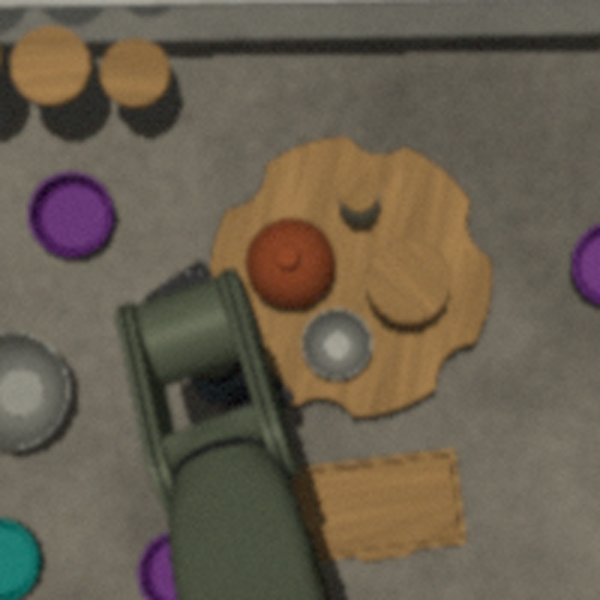

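```bash
python3 -c "
from h import *
f=cam('scene','s5.png');s=env.state()
i=f['image'][:,:,::-1];cv2.imwrite('pics/s5c.png',cv2.resize(i[160:260,320:440],None,fx=6,fy=6,interpolation=2))
print(w2px(f,[s['ee_pos'],s['ee_pos']+[0,0,60],np.r_[C0,42]]))
f=cam('wrist','w5.png');print(w2px(f,[s['ee_pos'],s['ee_pos']+[0,0,60]]))
i=f['image'][:,:,::-1];cv2.imwrite('pics/w5c.png',cv2.resize(i[150:350,200:440],None,fx=3,fy=3,interpolation=2))
"
```

```text
[[378.60753012 207.79596159]
 [380.35087899 191.38508427]
 [341.85114487 224.50056504]]
[[320.09997243 225.64083574]
 [319.58618103 268.4824779 ]]
```

View pics/s5c.png

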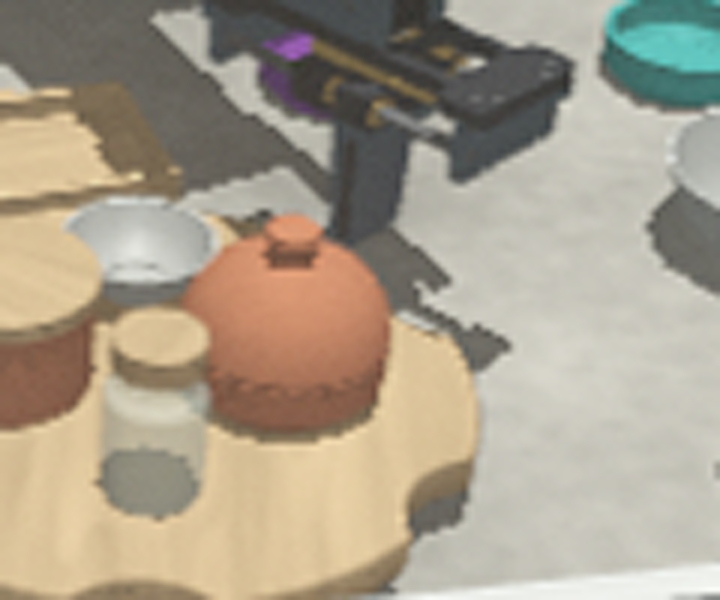

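View pics/w5c.png

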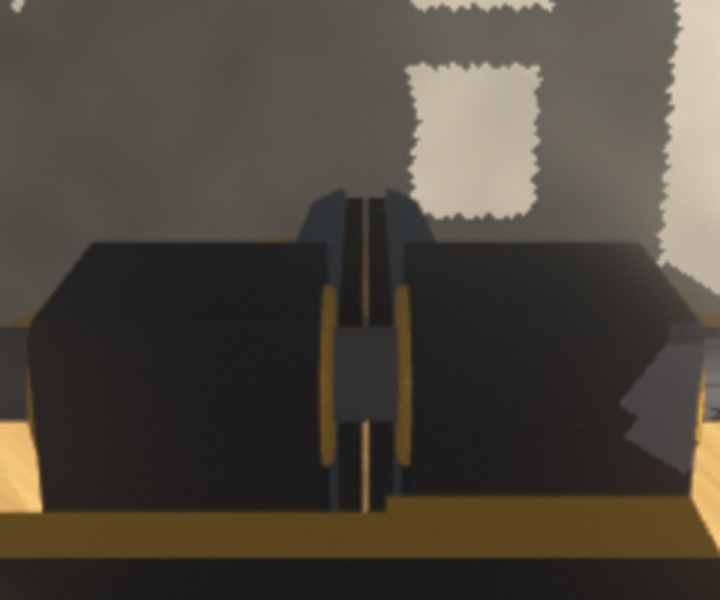

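The tip is slimmer than the pads, about 16 mm across, so it slid past outside the lobe. I'll go back to the notch and enter deeper.

Request:
drive_tool(series=[[1, [0, -6, 0], [0, 0, 0]], [1, [14.9, -5.3, 0], [0, 0, 0.087]], [1, [29.7, -3.4, 0], [0, 0, 0.175]], [1, [41.4, -0.9, 0], [0, 0, 0.244]], [1, [41.4, -0.9, 0], [0, 0, 0.244]]])

```text
time_s: 5.9
ee_pos: [579.8, 218.7, 25.8]
ee_rot: [-180.0, -0.1, 19.4]
force: [-0.9, -0.7, 0.5]
gripper_width: 0.7
```

Request:
drive_tool(series=[[1, [0, 3, 0], [0, 0, 0]], [1, [0, 6, 0], [0, 0, 0]], [1, [0, 10, 0], [0, 0, 0]], [1, [0, 14, 0], [0, 0, 0]], [1, [0, 17, 0], [0, 0, 0]]])

```text
time_s: 6.4
ee_pos: [584.1, 201.0, 25.9]
ee_rot: [180.0, 0.0, 19.4]
force: [0.3, -0.3, -0.6]
gripper_width: 0.6
```

```bash
python3 -c "
from h import *
chk('t6');f=cam('scene')
i=f['image'][:,:,::-1];cv2.imwrite('pics/s6c.png',cv2.resize(i[160:260,320:440],None,fx=6,fy=6,interpolation=2))
"
```

```text
t 6.45 tip r,phi 152.6993612989324 109.53532813917545 z 25.925904564059604 rot [ 1.79977625e+02 -4.58548329e-03  1.93695007e+01] F [-0.44783246 -0.5579766  -0.00176844] q6 -1.4504007769020644
roaster px (296.239990234375, 167.97000122070312) 14.240135192871094 r,phi 67.82055691386914 82.16566313746097
```

View pics/s6c.png

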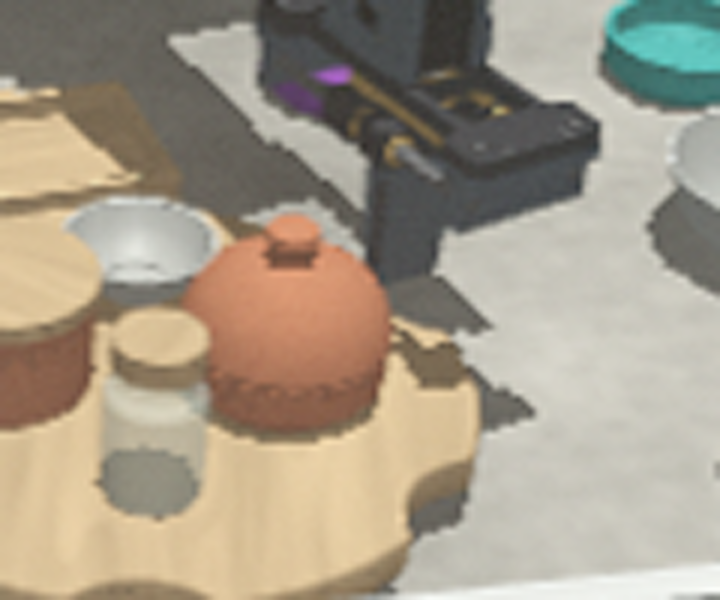

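Request:
drive_tool(series=[[1, [-2.7, 0, 0], [0, 0, -0.0175]], [1, [-5.3, 0.1, 0], [0, 0, -0.035]], [1, [-8, 0.2, 0], [0, 0, -0.0525]], [1, [-10.6, 0.4, 0], [0, 0, -0.07]], [1, [-13.3, 0.6, 0], [0, 0, -0.0875]]])

```text
time_s: 7.0
ee_pos: [571.5, 196.6, 25.8]
ee_rot: [180.0, 0.0, 24.5]
force: [0.0, -0.0, 0.6]
gripper_width: 0.5
```

Request:
drive_tool(series=[[1, [-2.7, 0, 0], [0, 0, -0.0175]], [1, [-5.3, 0.1, 0], [0, 0, -0.035]], [1, [-8, 0.2, 0], [0, 0, -0.0525]], [1, [-10.6, 0.4, 0], [0, 0, -0.07]], [1, [-13.3, 0.6, 0], [0, 0, -0.0875]]])

```text
time_s: 7.5
ee_pos: [559.8, 190.5, 25.8]
ee_rot: [180.0, -0.0, 29.5]
force: [-0.4, 0.3, -0.1]
gripper_width: 0.5
```

Request:
drive_tool(series=[[1, [-2.7, 0, 0], [0, 0, -0.0175]], [1, [-5.3, 0.1, 0], [0, 0, -0.035]], [1, [-8, 0.2, 0], [0, 0, -0.0525]], [1, [-10.6, 0.4, 0], [0, 0, -0.07]], [1, [-13.3, 0.6, 0], [0, 0, -0.0875]]])

```text
time_s: 8.0
ee_pos: [548.5, 183.4, 25.8]
ee_rot: [180.0, -0.0, 34.5]
force: [-0.9, 0.2, 0.1]
gripper_width: 0.1
```

```bash
python3 -c "
from h import *
chk('t7')"
```

```text
t 8.05 tip r,phi 153.65099195546827 124.68393402836676 z 25.79136813654978 rot [-1.79997710e+02  4.40868241e-02  3.45388754e+01] F [-0.49050015 -0.18331124  0.46691347] q6 -17.18273972614722
roaster px (296.42803955078125, 167.79776000976562) 14.018720626831055 r,phi 67.26856164585703 81.60851561304062
```

View pics/t7c.png

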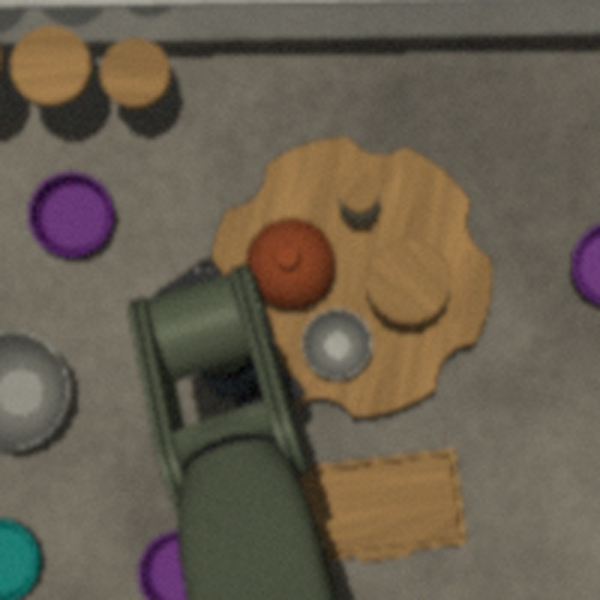

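```bash
python3 -c "
from h import *
for n in('scene','wrist'):
    f=cam(n);v=f['image'][:,:,::-1].copy();s=env.state()
    v=cv2.resize(v,None,fx=4,fy=4,interpolation=2)
    a=np.radians(np.arange(0,360,1))
    def rr(a):
        d=(np.degrees(a)+11.6+30)%60-30
        return np.where(abs(d)<9,146,162)
    P=np.c_[C0[0]+rr(a)*np.cos(a),C0[1]+rr(a)*np.sin(a),42+0*a]
    for z,col in((42,(0,255,0)),(20,(255,255,0))):
        P[:,2]=z
        q=(w2px(f,P)*4).astype(int)
        cv2.polylines(v,[q.reshape(-1,1,2)],True,col,1)
    t=s['ee_pos']
    for k in (0,60): cv2.circle(v,tuple(int(x) for x in w2px(f,[t+[0,0,k]])[0]*4),5,(0,0,255),-1)
    if n=='scene': cv2.imwrite('pics/s8.png',v[600:1100,1120:1700])
    else: cv2.imwrite('pics/w8.png',cv2.resize(v,(800,500)))
"
```

```text
(no output)
```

View pics/s8.png

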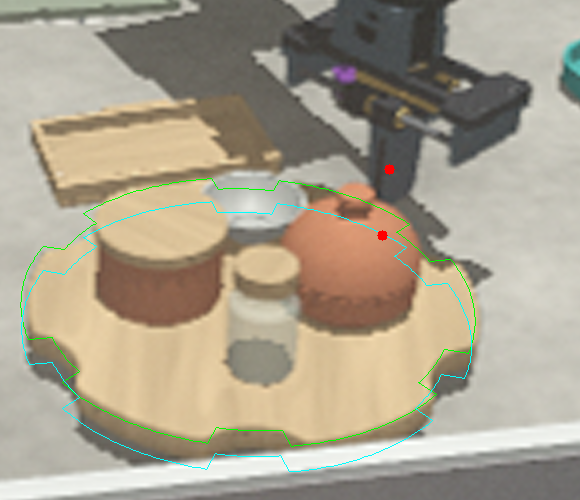

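View pics/w8.png

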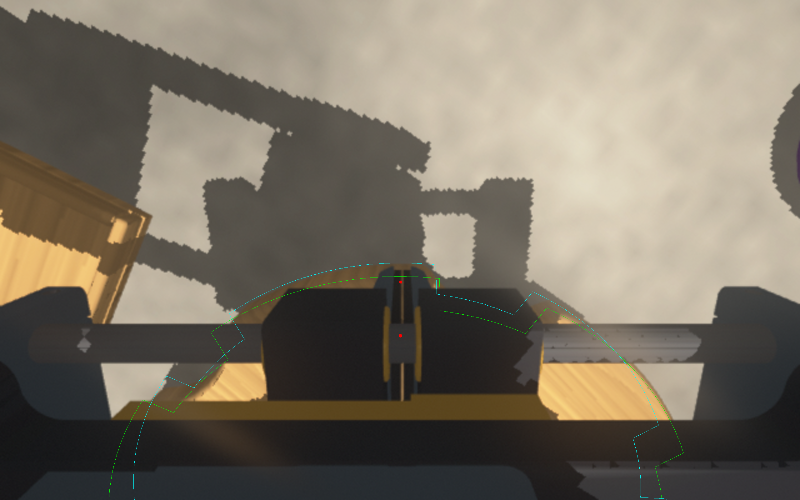

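```bash
python3 -c "
from h import *
f=cam('scene');v=f['image'][:,:,::-1].copy();s=env.state()
v=cv2.resize(v,None,fx=12,fy=12,interpolation=2)
t=s['ee_pos'];Rm=Ro.from_euler('xyz',s['ee_rot'],degrees=True).as_matrix()
for k in (0,16,36,60):
  for dy in(-8,8):
    cv2.circle(v,tuple(int(x) for x in w2px(f,[t+Rm@[0,dy,-k]])[0]*12),4,(0,0,255),-1)
u=w2px(f,[t])[0]*12;x,y=int(u[0]),int(u[1])
cv2.imwrite('pics/s9.png',v[y-400:y+150,x-350:x+350])
i=cv2.resize(f['image'][:,:,::-1],None,fx=12,fy=12,interpolation=2)
cv2.imwrite('pics/s9b.png',i[y-400:y+150,x-350:x+350])
"
```

```text
(no output)
```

View pics/s9.png

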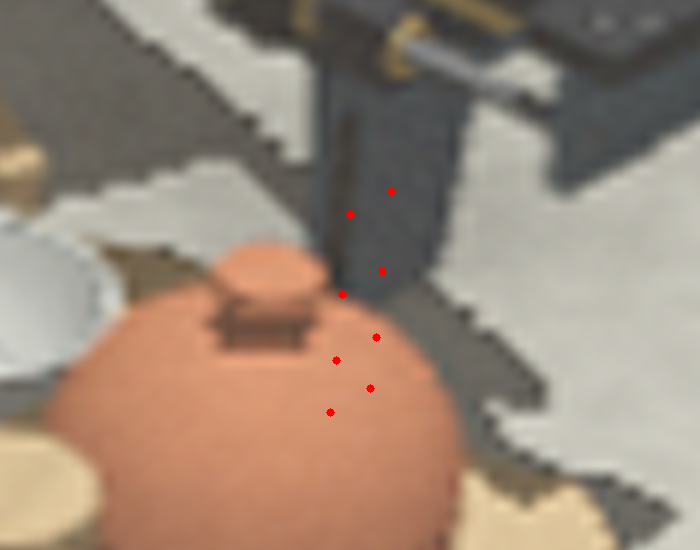

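```bash
python3 -c "
from h import *
f=cam('scene')
for z in (26,40,50,60): print(z,w2px(f,[[583.1,212.5,z]]))
print(px2w(f,[[391,203]],26),px2w(f,[[391,203]],50))
i=cv2.imread('pics/s3.png');cv2.imwrite('pics/s3d.png',cv2.resize(i[160:230,350:430],None,fx=8,fy=8,interpolation=2))
"
```

```text
26 [[388.09088904 214.33194972]]
40 [[388.55341776 210.52686721]]
50 [[388.88705355 207.78214754]]
60 [[389.22344253 205.01477819]]
[[523.55170892 240.36080329]] [[558.60095695 226.79816046]]
```

View pics/s3d.png

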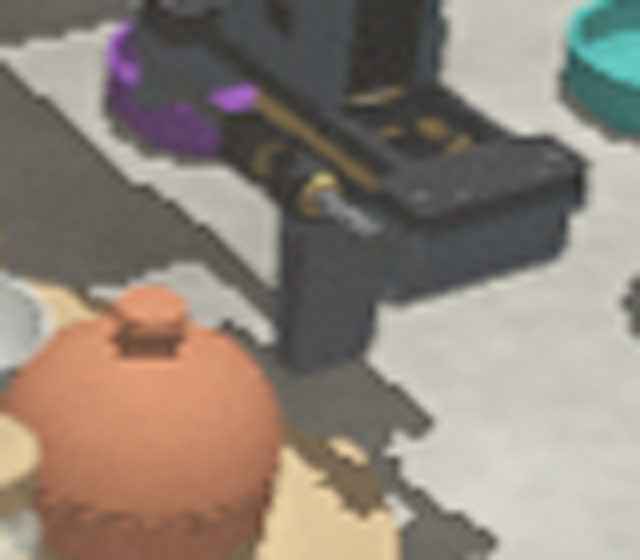

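The scene crop shows the fingertip bottom at px (390.5, 205.5), but its stated TCP should project to row 214. The real tip is therefore about 30 mm higher than the readout, and it passed above the platter top. I'll go back to the notch at r≈165, then descend in checked steps.

Request:
drive_tool(series=[[1, [0, -11, 0], [0, 0, 0]], [1, [15, -10, 0], [0, 0, 0.09]], [1, [30, -8, 0], [0, 0, 0.18]], [1, [46.2, -4.4, 0], [0, 0, 0.284]], [1, [46.2, -4.4, 0], [0, 0, 0.284]]])

```text
time_s: 8.75
ee_pos: [585.8, 214.8, 25.8]
ee_rot: [-180.0, -0.1, 18.2]
force: [-1.2, -0.1, 1.4]
gripper_width: 0.4
```

```bash
python3 -c "
from h import *
chk('t10');s=env.state();print(s['ee_pos'],s['qpos'])
f=cam('scene','s10.png');i=cv2.imread('pics/s10.png');cv2.imwrite('pics/s10d.png',cv2.resize(i[160:230,350:430],None,fx=8,fy=8,interpolation=2))
"
```

```text
t 8.8 tip r,phi 165.35433112108947 108.05499418257338 z 25.5385550002468 rot [-1.79997824e+02  2.09143945e-02  1.83113875e+01] F [-0.23358461 -0.606429   -0.17053266] q6 0.747284172283205
roaster px (296.5669860839844, 167.59007263183594) 14.138473510742188 r,phi 66.90401136255736 80.9601866252627
[584.15178109 214.01219698  25.538555  ] [1.90603871e+01 2.99133368e+01 9.51105356e+01 2.99040600e-03
 5.49970118e+01 7.47284172e-01]
```

View pics/s10d.png

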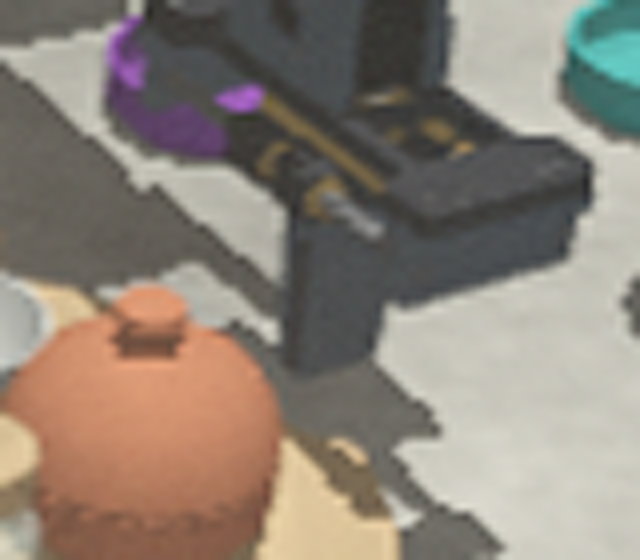

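```bash
python3 -c "
from h import *
f=cam('wrist');v=f['image'][:,:,::-1].copy();print(f['origin'],f['orientation'])
a=np.radians(np.arange(0,360,3))
for c,r,z in(((709,376),None,22),((509,439.6),68,55),((509,439.6),68,0)):
    r=r or 48
    q=w2px(f,np.c_[c[0]+r*np.cos(a),c[1]+r*np.sin(a),z+0*a]).astype(int)
    cv2.polylines(v,[q.reshape(-1,1,2)],True,(0,255,0),1)
q=w2px(f,np.c_[C0[0]+162*np.cos(a),C0[1]+162*np.sin(a),42+0*a]).astype(int)
cv2.polylines(v,[q.reshape(-1,1,2)],True,(0,0,255),1)
cv2.imwrite('pics/w10.png',v)
"
```

```text
[561.75248396 281.14142996 228.03010439] [1.65546625e+02 7.09358933e-02 1.83518500e+01]
```

View pics/w10.png

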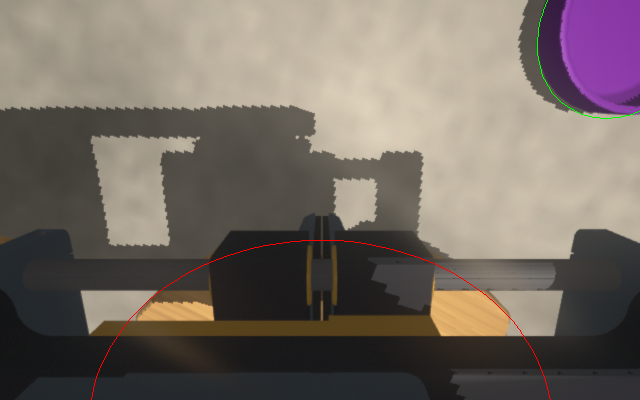

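Request:
drive_tool(series=[[1, [0, 0, 3], [0, 0, 0]], [1, [0, 0, 6], [0, 0, 0]], [1, [0, 0, 9], [0, 0, 0]], [1, [0, 0, 12], [0, 0, 0]], [1, [0, 0, 12], [0, 0, 0]]])

```text
time_s: 9.4
ee_pos: [583.8, 213.1, 13.2]
ee_rot: [180.0, 0.1, 18.2]
force: [-0.0, -0.0, -1.2]
gripper_width: 0.5
```

```bash
python3 -c "
from h import *
chk('t11');s=env.state();print(s['ee_pos'],s['torque'])
f=cam('scene','s11.png');i=cv2.imread('pics/s11.png');cv2.imwrite('pics/s11d.png',cv2.resize(i[160:230,350:430],None,fx=8,fy=8,interpolation=2))
"
```

```text
t 9.45 tip r,phi 164.59801589203104 108.19262526256082 z 13.492816220034433 rot [1.79994999e+02 3.99207443e-02 1.81634513e+01] F [-0.10145509 -0.5630021  -0.43376173] q6 0.8351589972658223
roaster px (296.45928955078125, 167.97093200683594) 14.104870796203613 r,phi 67.08773517643576 82.09292456974458
[584.01041863 213.17013066  13.49281622] [ 0.03744758 -0.09812082  0.03888776]
```

View pics/s11d.png

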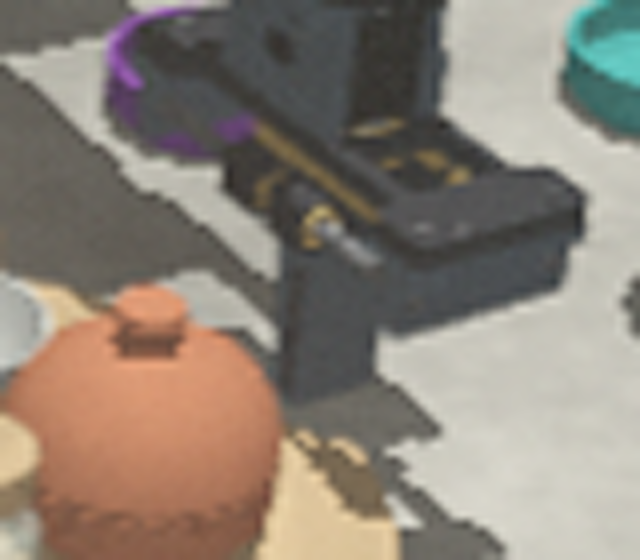

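Request:
drive_tool(series=[[1, [0, 0, 3], [0, 0, 0]], [1, [0, 0, 6], [0, 0, 0]], [1, [0, 0, 9], [0, 0, 0]], [1, [0, 0, 12], [0, 0, 0]], [1, [0, 0, 12], [0, 0, 0]]])

```text
time_s: 10.0
ee_pos: [583.8, 213.1, 1.2]
ee_rot: [180.0, 0.1, 18.2]
force: [-0.9, 0.3, -0.2]
gripper_width: 0.3
```

```bash
python3 -c "
from h import *
chk('t12');s=env.state();print(s['ee_pos'],s['torque'])
f=cam('scene','s12.png');i=cv2.imread('pics/s12.png');cv2.imwrite('pics/s12d.png',cv2.resize(i[160:230,350:430],None,fx=8,fy=8,interpolation=2))
"
```

```text
t 10.05 tip r,phi 164.63080368977836 108.16787629072297 z 1.4716727654340498 rot [1.79994601e+02 3.69178857e-02 1.81617792e+01] F [-0.64803139  0.4280769   0.53408209] q6 0.8405336057669954
roaster px (296.5, 168.03846740722656) 14.183707237243652 r,phi 66.92323050934588 82.27286967435657
[584.06774436 213.22346708   1.47167277] [-0.05968259 -0.04723841 -0.03430418]
```

View pics/s12d.png

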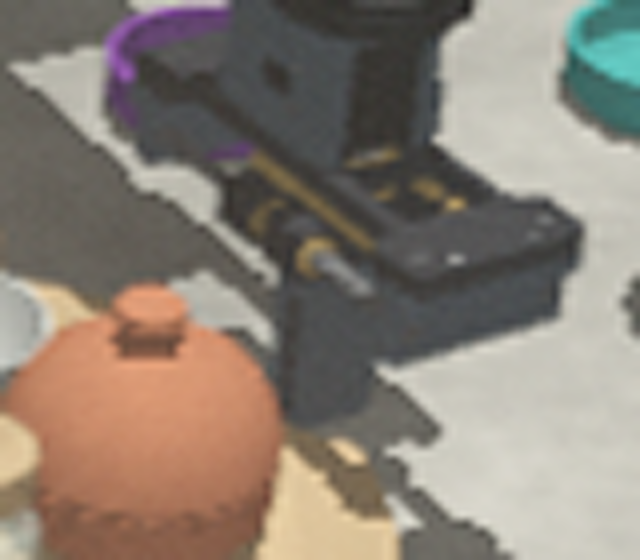

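Request:
drive_tool(series=[[1, [0, 0, 4], [0, 0, 0]], [1, [-2.9, 0, 4], [0, 0, -0.0175]], [1, [-5.7, 0.1, 4], [0, 0, -0.035]], [1, [-8.6, 0.2, 4], [0, 0, -0.0525]], [1, [-11.4, 0.4, 4], [0, 0, -0.07]]])

```text
time_s: 10.6
ee_pos: [573.3, 209.3, -2.1]
ee_rot: [180.0, -0.0, 22.3]
force: [-0.6, -0.7, 0.2]
gripper_width: 0.5
```

Request:
drive_tool(series=[[1, [-2.9, 0, 0], [0, 0, -0.0175]], [1, [-5.7, 0.1, 0], [0, 0, -0.035]], [1, [-8.6, 0.2, 0], [0, 0, -0.0525]], [1, [-11.4, 0.4, 0], [0, 0, -0.07]], [1, [-14.3, 0.6, 0], [0, 0, -0.0875]]])

```text
time_s: 11.1
ee_pos: [560.5, 203.4, -2.1]
ee_rot: [180.0, -0.0, 27.3]
force: [0.4, -0.2, -0.9]
gripper_width: 0.4
```

```bash
python3 -c "
from h import *
chk('t13');f=cam('scene','s13.png');i=cv2.imread('pics/s13.png');cv2.imwrite('pics/s13d.png',cv2.resize(i[150:260,310:430],None,fx=5,fy=5,interpolation=2))
"
```

```text
t 11.15 tip r,phi 164.6381194177336 117.32439696325359 z -2.171186477317129 rot [1.79995975e+02 4.15183086e-02 2.72959091e+01] F [-0.38958962 -0.38115176 -0.23560504] q6 -8.45022705393675
roaster px (296.1128234863281, 168.73451232910156) 14.266040802001953 r,phi 67.97197384901567 84.37312228065728
```

View pics/s13d.png

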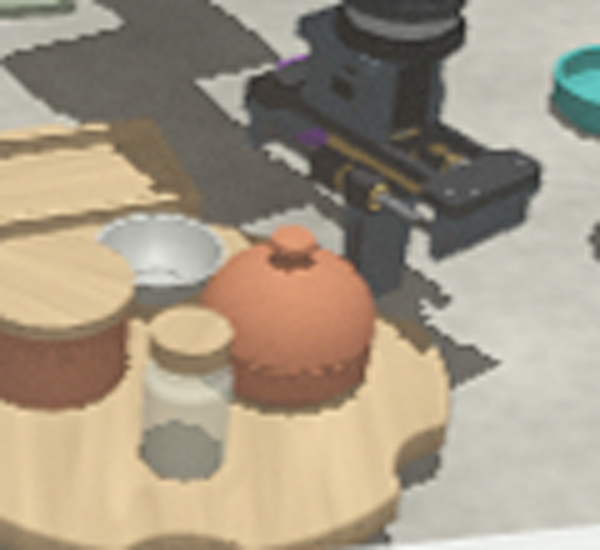

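Contact: the roaster has turned from 82 to 84°. Now I follow the arc.

Request:
drive_tool(series=[[1, [-4.3, 0.1, 0], [0, 0, -0.026]], [1, [-8.6, 0.2, 0], [0, 0, -0.0525]], [1, [-14.3, 0.6, 0], [0, 0, -0.0875]], [1, [-20, 1.2, 0], [0, 0, -0.122]], [1, [-25.7, 2, 0], [0, 0, -0.157]]])

```text
time_s: 11.7
ee_pos: [538.2, 189.5, -2.2]
ee_rot: [180.0, 0.0, 36.3]
force: [1.4, 0.3, 0.2]
gripper_width: 0.7
```

Request:
drive_tool(series=[[1, [-5.7, 0.1, 0], [0, 0, -0.035]], [1, [-11.4, 0.4, 0], [0, 0, -0.07]], [1, [-17.1, 0.9, 0], [0, 0, -0.105]], [1, [-22.8, 1.6, 0], [0, 0, -0.14]], [1, [-28.5, 2.5, 0], [0, 0, -0.175]]])

```text
time_s: 12.2
ee_pos: [516.7, 170.7, -2.1]
ee_rot: [180.0, -0.0, 46.4]
force: [-0.1, -0.4, 0.1]
gripper_width: 0.3
```

```bash
python3 -c "
from h import *
chk('t14');f=cam('scene','s14.png');i=cv2.imread('pics/s14.png');cv2.imwrite('pics/s14d.png',cv2.resize(i[150:260,290:430],None,fx=5,fy=5,interpolation=2))
"
```

```text
t 12.25 tip r,phi 164.84093996330452 136.60108693484904 z -2.23152686298371 rot [-1.79974962e+02  9.38569699e-02  4.64018303e+01] F [-1.07995011 -1.15377969  0.35643954] q6 -29.323087293302027
roaster px (296.2894592285156, 175.23684692382812) 14.254660606384277 r,phi 69.02144158641032 102.82883391090186
```

View pics/s14d.png

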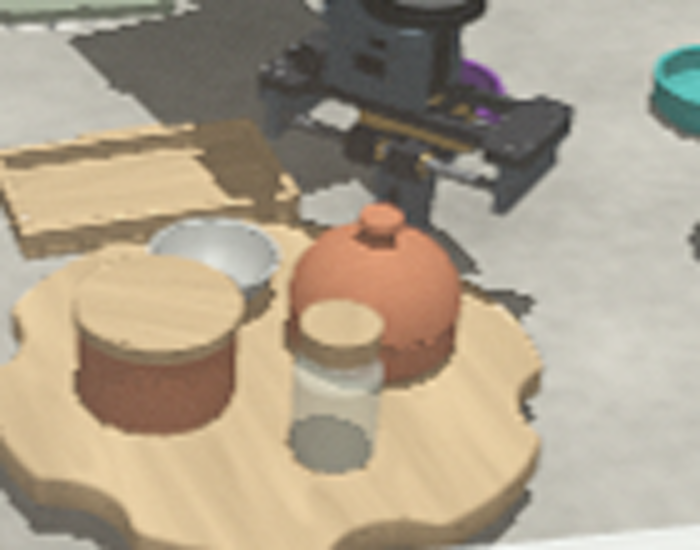

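View pics/t14c.png

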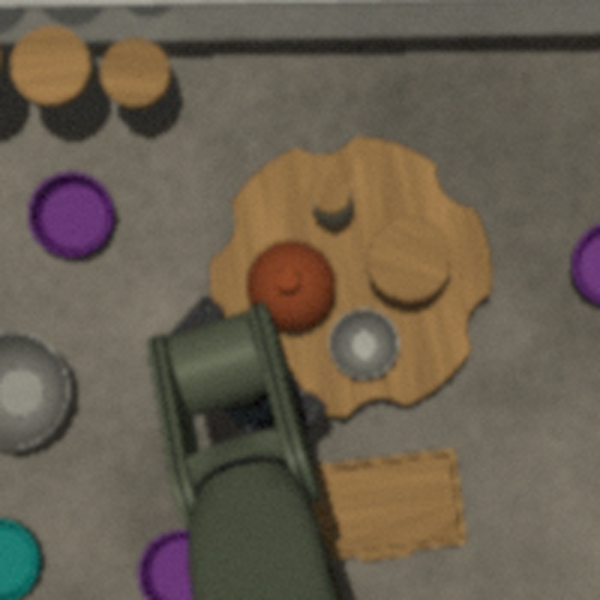

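Request:
drive_tool(series=[[1, [-5.7, 0.1, 0], [0, 0, -0.035]], [1, [-11.4, 0.4, 0], [0, 0, -0.07]], [1, [-17.1, 0.9, 0], [0, 0, -0.105]], [1, [-22.8, 1.6, 0], [0, 0, -0.14]], [1, [-28.5, 2.5, 0], [0, 0, -0.175]]])

```text
time_s: 12.8
ee_pos: [499.3, 148.8, -2.1]
ee_rot: [180.0, -0.0, 56.3]
force: [0.9, 1.4, -0.3]
gripper_width: 0.5
```

Request:
drive_tool(series=[[1, [-5.7, 0.1, 0], [0, 0, -0.035]], [1, [-11.4, 0.4, 0], [0, 0, -0.07]], [1, [-17.1, 0.9, 0], [0, 0, -0.105]], [1, [-22.8, 1.6, 0], [0, 0, -0.14]], [1, [-28.5, 2.5, 0], [0, 0, -0.175]]])

```text
time_s: 13.3
ee_pos: [485.5, 123.7, -2.1]
ee_rot: [180.0, -0.0, 66.3]
force: [-0.1, 0.5, -1.1]
gripper_width: 0.6
```

Request:
drive_tool(series=[[1, [-5.7, 0.1, 0], [0, 0, -0.035]], [1, [-11.4, 0.4, 0], [0, 0, -0.07]], [1, [-17.1, 0.9, 0], [0, 0, -0.105]], [1, [-22.8, 1.6, 0], [0, 0, -0.14]], [1, [-28.5, 2.5, 0], [0, 0, -0.175]]])

```text
time_s: 13.8
ee_pos: [476.3, 96.6, -2.1]
ee_rot: [180.0, -0.0, 76.4]
force: [0.1, -0.1, -1.5]
gripper_width: -0.1
```

```bash
python3 -c "
from h import *
chk('t15');f=cam('scene','s15.png');i=cv2.imread('pics/s15.png');cv2.imwrite('pics/s15d.png',cv2.resize(i[130:260,270:430],None,fx=5,fy=4.6,interpolation=2))
"
```

```text
t 13.85 tip r,phi 164.32275238258066 166.25826576459656 z -2.165389337885501 rot [-1.79978541e+02  3.33746238e-02  7.64056573e+01] F [-0.50432185 -0.51515196 -0.26592243] q6 -66.33452830802823
roaster px (301.7113952636719, 184.09349060058594) 14.096542358398438 r,phi 67.18893794066577 132.61828032935233
```

View pics/s15d.png

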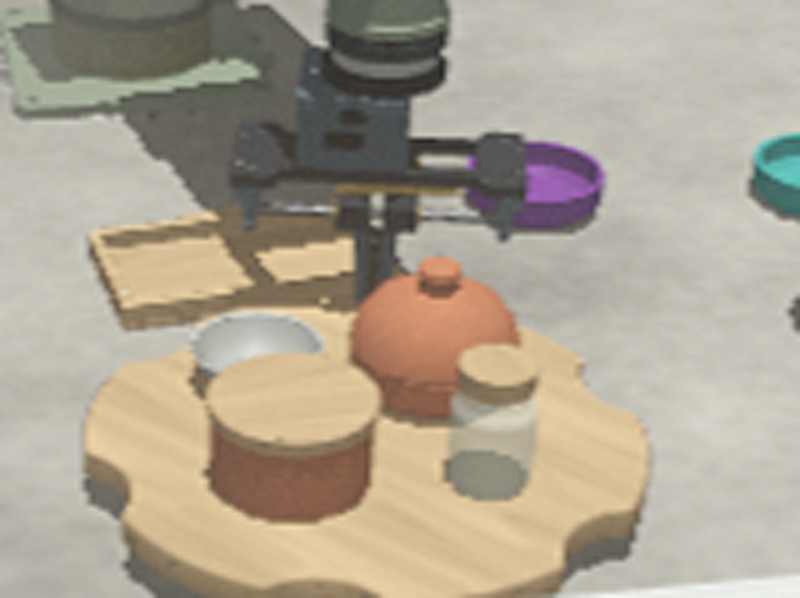

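View pics/t15c.png

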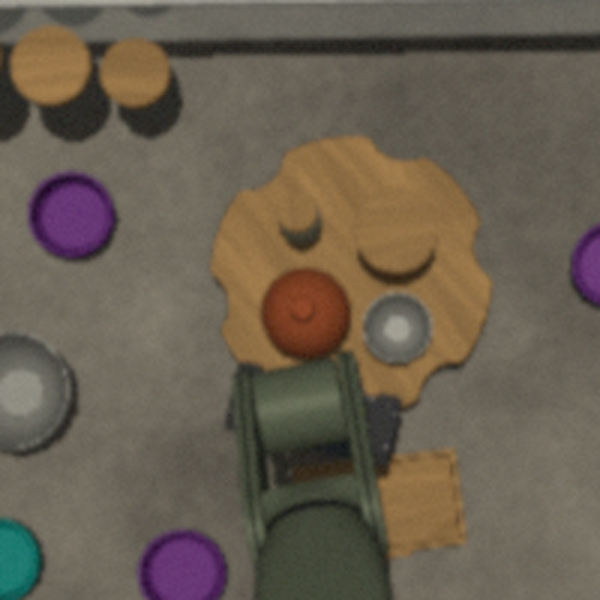

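Request:
drive_tool(series=[[1, [-5.7, 0.1, 0], [0, 0, -0.035]], [1, [-11.4, 0.4, 0], [0, 0, -0.07]], [1, [-17.1, 0.9, 0], [0, 0, -0.105]], [1, [-22.8, 1.6, 0], [0, 0, -0.14]], [1, [-28.5, 2.5, 0], [0, 0, -0.175]]])

```text
time_s: 14.4
ee_pos: [472.0, 68.5, -2.1]
ee_rot: [180.0, -0.0, 86.3]
force: [-0.2, 0.6, -0.1]
gripper_width: 0.9
```

Request:
drive_tool(series=[[1, [-5.7, 0.1, 0], [0, 0, -0.035]], [1, [-11.4, 0.4, 0], [0, 0, -0.07]], [1, [-17.1, 0.9, 0], [0, 0, -0.105]], [1, [-22.8, 1.6, 0], [0, 0, -0.14]], [1, [-28.5, 2.5, 0], [0, 0, -0.175]]])

```text
time_s: 14.9
ee_pos: [472.6, 39.9, -2.2]
ee_rot: [-180.0, -0.0, 96.4]
force: [0.0, 1.6, -0.5]
gripper_width: 0.4
```

Request:
drive_tool(series=[[1, [-5.7, 0.1, 0], [0, 0, -0.035]], [1, [-11.4, 0.4, 0], [0, 0, -0.07]], [1, [-17.1, 0.9, 0], [0, 0, -0.105]], [1, [-22.8, 1.6, 0], [0, 0, -0.14]], [1, [-28.5, 2.5, 0], [0, 0, -0.175]]])

```text
time_s: 15.4
ee_pos: [478.2, 11.8, -2.2]
ee_rot: [-180.0, -0.0, 106.4]
force: [-0.6, 0.1, 0.7]
gripper_width: 0.2
```

Request:
drive_tool(series=[[1, [-5.7, 0.1, 0], [0, 0, -0.035]], [1, [-11.4, 0.4, 0], [0, 0, -0.07]], [1, [-17.1, 0.9, 0], [0, 0, -0.105]], [1, [-22.8, 1.6, 0], [0, 0, -0.14]], [1, [-28.5, 2.5, 0], [0, 0, -0.175]]])

```text
time_s: 15.9
ee_pos: [488.5, -14.9, -2.2]
ee_rot: [-180.0, -0.0, 116.4]
force: [-0.3, 0.2, 1.2]
gripper_width: 0.2
```

```bash
python3 -c "
from h import *
chk('t16');f=cam('scene','s16.png');i=cv2.imread('pics/s16.png');cv2.imwrite('pics/s16d.png',cv2.resize(i[130:260,270:430],None,fx=5,fy=4.6,interpolation=2))
"
```

```text
t 15.95 tip r,phi 163.07083907872865 206.31665844514714 z -2.1612297979768655 rot [1.79988183e+02 2.73573698e-02 1.16472461e+02] F [ 1.09358517 -0.43673843 -0.31187556] q6 -119.59994566837794
roaster px (313.3016052246094, 190.2834014892578) 13.805633544921875 r,phi 67.82755384695318 170.79023207426178
```

View pics/s16d.png

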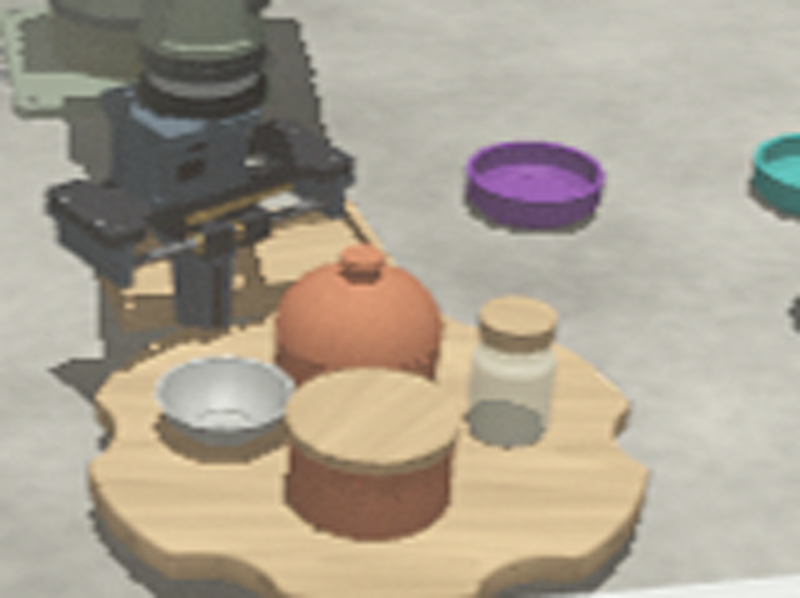

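View pics/t16c.png

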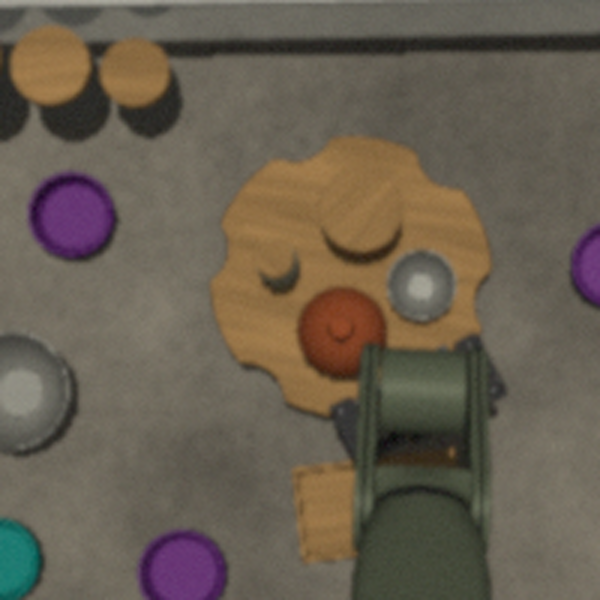

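Request:
drive_tool(series=[[1, [-5.7, 0.1, 0], [0, 0, -0.035]], [1, [-11.4, 0.4, 0], [0, 0, -0.07]], [1, [-17.1, 0.9, 0], [0, 0, -0.105]], [1, [-20, 1.2, 0], [0, 0, -0.122]], [1, [-22.8, 1.6, 0], [0, 0, -0.14]]])

```text
time_s: 16.5
ee_pos: [500.1, -34.5, -2.2]
ee_rot: [-180.0, -0.0, 124.4]
force: [0.3, 0.4, 0.1]
gripper_width: 0.4
```

Request:
drive_tool(series=[[1, [-3.5, 0, 0], [0, 0, -0.02]], [1, [-7, 0.1, 0], [0, 0, -0.035]], [1, [-10, 0.3, 0], [0, 0, -0.05]], [1, [-12.5, 0.5, 0], [0, 0, -0.06]], [1, [-14.3, 0.6, 0], [0, 0, -0.07]]])

```text
time_s: 17.0
ee_pos: [508.9, -46.4, -2.2]
ee_rot: [180.0, 0.0, 128.5]
force: [0.4, 1.1, 0.2]
gripper_width: 0.4
```

```bash
python3 -c "
from h import *
chk('t17');f=cam('scene','s17.png');i=cv2.imread('pics/s17.png');cv2.imwrite('pics/s17d.png',cv2.resize(i[130:260,270:430],None,fx=5,fy=4.6,interpolation=2))
"
```

```text
t 17.05 tip r,phi 163.15330349154524 219.29191670201342 z -2.128540874544102 rot [1.79993092e+02 2.53494007e-02 1.28479090e+02] F [ 0.13381442 -0.03164615 -0.07488529] q6 -134.96593737087684
roaster px (318.6522216796875, 190.61007690429688) 14.121573448181152 r,phi 68.7051367228655 185.89080224954043
```

View pics/s17d.png

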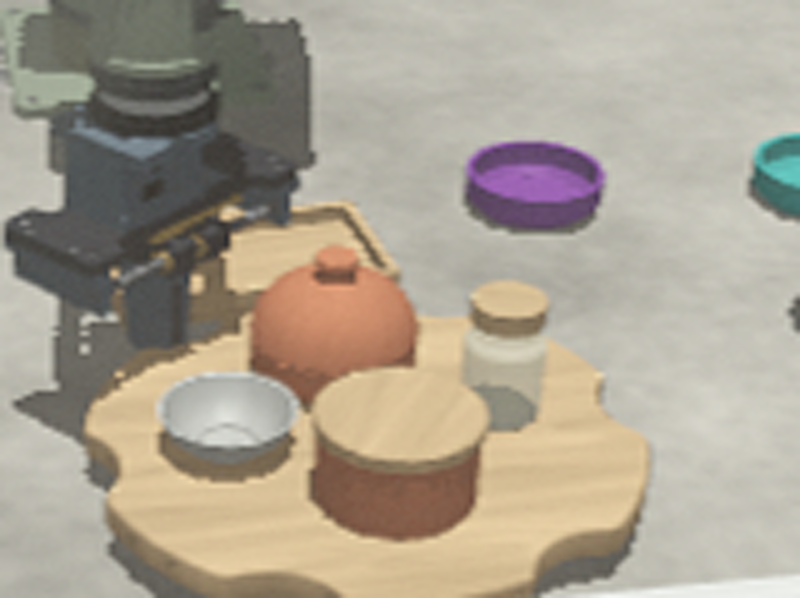

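View pics/t17c.png

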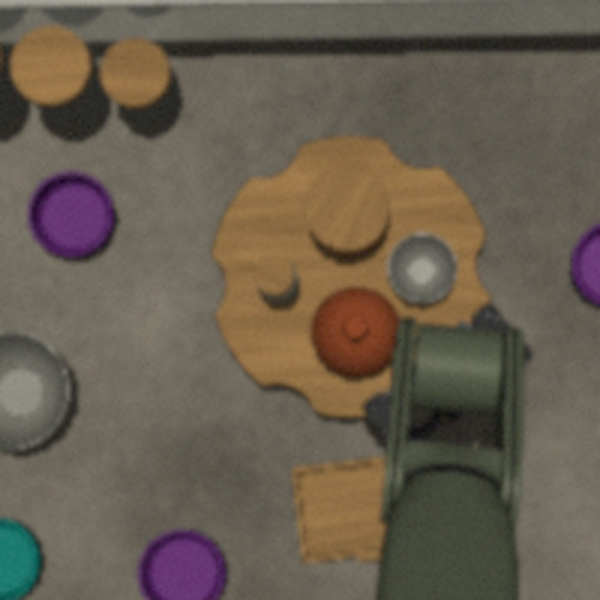

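Roaster is at 185.9° against a target of about 186.2°. I back off from the lobe slightly, then go straight up and away.

Request:
drive_tool(series=[[1, [3, -1, 0], [0, 0, 0]], [1, [5, -2, -5], [0, 0, 0]], [1, [5, -2, -25], [0, 0, 0]], [1, [5, -3, -55], [0, 0, 0]], [1, [5, -4, -90], [0, 0, 0]]])

```text
time_s: 17.6
ee_pos: [501.3, -44.5, 88.4]
ee_rot: [-179.9, -0.1, 128.4]
force: [0.9, -0.3, -0.4]
gripper_width: 0.8
```

Request:
drive_tool(series=[[1, [0, -5, -40], [0, 0, 0]], [1, [0, -30, -80], [0, 0, 0.1]], [1, [0, -70, -100], [0, 0, 0.2]], [1, [0, -110, -120], [0, 0, 0.3]], [1, [0, -130, -120], [0, 0, 0.4]]])

```text
time_s: 18.1
ee_pos: [399.7, -126.9, 210.9]
ee_rot: [179.8, 0.2, 105.2]
force: [1.2, -0.5, -0.2]
gripper_width: 0.5
```

```bash
python3 -c "
from h import *
s=env.state();print(s['ee_pos'],s['ee_rot'],s['qpos'])
chk('t18')"
```

```text
[ 399.67886086 -126.93770627  210.91261573] [179.7678335    0.22674102 105.22310804] [-1.91420138e+01  2.74293298e+00  1.05246243e+02 -5.91056829e-02
  7.16912026e+01 -1.24347170e+02]
t 18.15 tip r,phi 301.14596018752826 217.7394730818889 z 209.6623377907434 rot [1.79992207e+02 1.71939542e-01 1.05015715e+02] F [-2.18653686  0.19207984  0.29376653] q6 -124.225669528729
roaster px (318.74664306640625, 190.18161010742188) 14.196300506591797 r,phi 67.31451960747245 186.30166779907452
```

View pics/t18c.png

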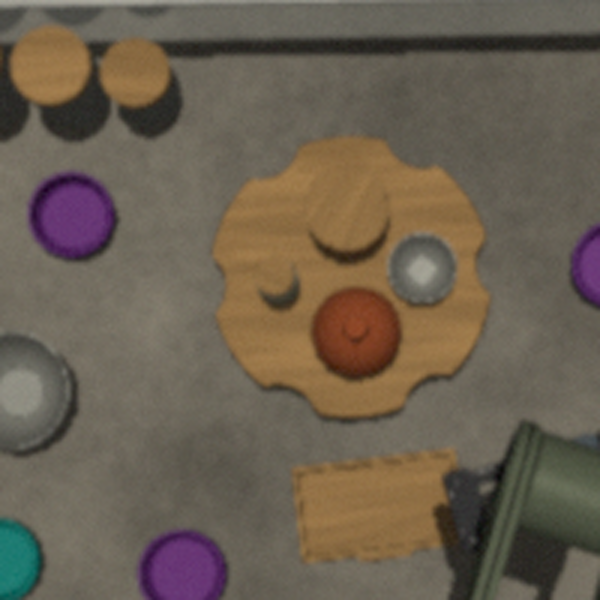

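Request:
drive_tool(series=[[1, [0, 0, 0], [0, 0, 0]], [1, [0, 0, 0], [0, 0, 0]], [1, [0, 0, 0], [0, 0, 0]], [1, [0, 0, 0], [0, 0, 0]], [1, [0, 0, 0], [0, 0, 0]]])

```text
time_s: 18.65
ee_pos: [401.0, -125.1, 207.4]
ee_rot: [-180.0, -0.0, 105.6]
force: [-0.5, -1.2, -0.2]
gripper_width: 0.3
```

```bash
python3 -c "
from h import *
chk('t19');print(env.job_done())"
```

```text
t 18.7 tip r,phi 296.80045632003765 217.81790868395302 z 207.51759213343604 rot [-1.79965031e+02 -2.16496727e-02  1.05571719e+02] F [-0.18363042  0.99559563 -0.53064738] q6 -124.47812215003066
roaster px (318.5, 190.38888549804688) 13.838895797729492 r,phi 67.90769830184425 185.53708228274544
the job is handed in; nothing more can be done
None
```

I pushed one rim notch with the shut fingertips and turned the lazy Susan about 104° counter-clockwise. Then I backed off, lifted away and handed the job in at 18.7 s.

**Last checks:**
- The last two looks put the roaster at 185.5–186.3° around the platter axis, against a tray direction of about 186.0–186.5°. That is within about 1 mm of the line. It stands about 67–68 mm from the axis.
- The top picture shows the lid on and the other pots standing. The tray and bowl look unmoved. I did not check the spatula's position afterwards.
- The arm is clear of everything. No force reading went above the roughly 2 N sensor noise.

**What disagreed:** the real fingertip sat about 30 mm higher than the reported TCP. My first two pushes therefore passed above the platter without moving it. I found this in the scene picture and lowered the tip to a reported height of about −2 mm, which turned the platter cleanly.

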